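# Blank off a wash-water outlet and pull-test the plug

## Robot

A 7-joint arm with a two-finger parallel gripper is mounted at the origin on the work surface. World frame = base frame: x ahead of the robot, y to its left, z up, the work surface at z = 0. Lengths are in m, angles in degrees, forces in N, time in s.
With the tool pointing down it reaches from about 0.425 to 0.875 m from the base axis. Payload 4.7 kg.
Tool frame: the origin (TCP) lies midway between the tips of the shut fingers; the grasp point (between the pads) lies 19 mm behind it (env.grip_depth is the distance from the TCP to the grasp point, in m); z points along the fingers, y is the line along which they close (so a half turn about z gives the same grasp; the last joint's range is limited). The gripper opens to 87 mm and grips with 3 to 60 N. Pads are 19 mm wide; open, the fingers measure 117 mm over their backs; the gripper's body (75 mm by 190 mm) begins 51 mm behind the grasp point.
Start: joints at [-72.588, 18.392, -4.016, 83.108, 1.295, 78.541, -3.26], TCP at [0.186, 0.623, 0.223] pointing down, gripper open.
Joint ranges: [-163.93, 163.93], [-17.29, 119.83], [-79.2, 71.16], [3.27, 140.29], [-89.18, 269.18], [5.43, 117.66], [-154.24, 154.24]. Speed limits (degrees/s): [147.25, 147.25, 180, 180, 180, 180, 180].

## Interface

Orientations are given as [roll, pitch, yaw] about the fixed x, y, z axes, in that order (R = Rz(yaw) Ry(pitch) Rx(roll)).
In Python, from cell import get_obs, optics, env, nets gives the robot as it stands.
- The arm moves only by the shell command python3 -m creep 'ROWS' [FORCE]. ROWS is JSON, a list of rows, each an object of numbers: "wx", "wy", "wz": the turn, a rotation vector about the tool's x, y, z in degrees; "tx", "ty", "tz": the shift along the tool's x, y, z in mm; "gripper": the opening, from -1 (shut) to 1 (fully open). A call has 1 to 5 rows; each row is the pose to reach, as a shift and turn from the pose commanded when the call began, along the tool's axes at that moment; what a row does not reach only later rows make up. A row lasts 1/12 s, in which the tool goes at most 41.7 mm and 7.16 degrees, less where a joint would pass 70% of its speed; a pose out of reach is approached as far as the arm can. A call with a gripper value outside its range is refused whole. The fingers move at their own pace and stop on an object; FORCE is the grip in N (left out, the last holds). Time passes only in rows, so rows that repeat a pose let the fingers close. It gives the time, the measured TCP pose, the force, the opening and the grip force at its end, in the units of the state.
- get_obs(): the state, without advancing time (a new reading comes with each control period).
- optics.read_camera(name): name is "scene" or "top"; returns (picture, depth): 400x640x3 uint8, red, green, blue; 400x640 float32, m along the optical axis (not along the pixel's ray), 0 where there is no reading.
- optics.camera_info(name): a dict with "fovy" (degrees; the focal length in pixels is half the picture's height over the tangent of half this angle, whatever the lens; pixels are square), "cx", "cy" (the principal point, pixels), "R" (3x3) and "t" (3): a world point X has camera coordinates R X + t. Camera axes: x right, y down, z forward; pixel columns grow to the right and rows downward; lengths in m; the calibration is good to about 2 mm. A picture is of the moment at which its call begins. camera_info takes no time and is no camera call.
- env.sign_off(): hands the job in; it is judged then, once.
Trained networks look in the newest picture that a camera, given by its name, has taken for a name from the list of things; names that differ only in an ending like _2 or _b are one class to them, and where a whole thing is asked for, a point or a joint stands for the part that bears it (a point fixed in the world has none). Each returns a list of dicts, best first, with "confidence" (0 to 1); they miss things now and then, are a little off and sometimes report something else, mostly with a low value. They report only what shows in the picture. A call takes as long as a camera call. They do not tell look-alikes from the thing itself.
- nets.look_for(query, camera): "point" ([x, y, z] in m, in world coordinates, good to about 4 mm: the middle of the surface that is visible of it).
- nets.place_of(query, camera): "point" ([x, y, z] in m, in world coordinates, good to about 4 mm: a listed point, or the origin of a listed thing).
The state is a dict: "time_s": time; "qpos": joint angles; "joint_velocities": joint speeds; "effort": joint torques, N m; "tool_pos": TCP position; "tool_rot": TCP orientation; "force": force on the tool from outside, world axes, zero at the start; "wrist_torque": the same for the moment, N m; "grip_width": finger opening in m; "grasp_force": force on a finger pad.
Only numpy, scipy, OpenCV 4.12 (cv2) and the standard library are available. Lean on these libraries where they do the work, as an engineer would, in place of code of your own. Each camera call takes 0.05 s, during which the arm holds its last target. There are 200 camera calls.

## Task

Blank off the open outlet of the wash-water manifold with the loose stop plug of the same size as those in its neighbours: push it gently but fully home, until the teeth inside have caught it. Then prove that it holds with a steady upward pull that rises to about 12 N, is kept up for a second and never goes beyond 20 N. Let go of the plug, leave it seated upright in the outlet, and leave everything else in its place.

Things in the scene. Friction and masses are not known exactly. Their poses are not given: they have to be found in the camera images.
- plug_center (a point): the loose brass stop plug to be fitted: the middle one in size of three standing upright, spigot down, in the white tray. Round, 78 mm tall, about 90 g; its yaw does not matter. This point: on its axis, half-way up, 39 mm above the tip; z runs up the axis to the head. Spigot 20 mm in diameter, 44 mm long, its tip tapered to 15 mm over the lowest 4.5 mm, catch groove 13 to 23 mm above the tip.
- plug_head (a point): middle of that plug's knurled round head, where it is taken: 63 mm above the tip (24 mm above plug_center), same axes. The head is 28 mm in diameter and 30 mm high; under it come a collar 26 mm in diameter and 4 mm high, then the spigot.
- mouth (a point): middle of the top of the open outlet's white body (40 mm in diameter), on the axis of its upright bore, 100 mm above the bench; z up, x and y as the manifold's. The collet, a grey ring 30 mm outside with a 21.4 mm bore, stands 3.5 to 6 mm above it (differs from fitting to fitting). From 15 mm below this point four spring teeth rub on the spigot and resist the push with 3 to 9 N in all.
- stop_ring: the pipe stop, rigid grey bottom of the open outlet's bore (21 mm wide). Origin: middle of its upper face, 35.5 to 36.5 mm below mouth. Fully home, the plug's tip rests on it. The teeth snap into the groove only in the last 1.5 to 5 mm, and a caught plug has as much play upward before the teeth take load; how much differs from fitting to fitting. One not caught slides out at a few newtons.
- collet (a joint): how far the collet is drawn up out of the outlet by a pull on a caught plug (m): 0 at rest, at most 0.002. It gives like a very stiff spring, 20 N per mm; lifting the plug and the collet themselves takes about 2 N, so a pull of 12 N raises it 0.5 mm. It drops back when the pull ends.
- manifold: the wash-water manifold, fixed: plywood board 90 x 360 x 15 mm with a white 22 mm pipe along its y axis, 36 mm above the bench, and a brass valve with a steel lever (64 mm above the bench) 225 mm out at +y. Origin under the board's middle. Three upright white outlets stand on it at y = -95, 0, +95 mm; one is open, its place varies; the two blanked ones rise to 142 mm above the bench.
- outlet_open: the open outlet, fixed: white upright push-fit on the pipe, 40 mm in diameter, top 100 mm above the bench. Origin on its axis at bench level.
- outlet_b: one of the two outlets that are already blanked with a plug of the same kind (head 28 mm in diameter, its top 142 mm above the bench), fixed. Origin on its axis at bench level.
- outlet_c: the other blanked outlet, the same as outlet_b, fixed. Origin on its axis at bench level.
- tray: white plastic print tray, fixed, 250 x 190 mm, walls 28 mm high and 4 mm thick, floor 4 mm thick. Origin under its middle. Three plugs stand on its floor at least 80 mm apart (axes).
- small_plug: brass stop plug of the small size standing in the tray (bystander): 56 mm tall, head 19 mm and spigot 13 mm in diameter. Origin at the middle of the spigot's tip.
- big_plug: brass stop plug of the large size standing in the tray (bystander): 90 mm tall, head 37 mm and spigot 27 mm in diameter. Origin at the middle of the spigot's tip.
- wrench: steel spanner 190 mm long lying on the bench (bystander). Origin under its middle.
- clip: grey U-shaped collet release clip, about 64 x 40 x 6 mm, lying on the bench (bystander). Origin on its underside.
- beaker: glass beaker, 72 mm in diameter, 100 mm high (bystander). Origin under its middle.
- amber_bottle: closed amber bottle, 68 mm in diameter, 170 mm high (bystander). Origin under its middle.
- funnel: grey plastic funnel standing on its mouth, 90 mm in diameter, 90 mm high (bystander). Origin under its middle.
Mind the look-alikes: they are no part of the job. Leave any pink or red look-alike of the part that bears plug_center alone.

How it is judged:
By the outcome, as a careful person would: the job done as asked, in the order asked, and still so for the second after the job is handed in, with the robot touching nothing.
It also fails if it takes over 61 s, if anything falls off the work surface, if the arm or the gripper's body presses on something with over 40 N, if the wrist force passes 120 N, or if a joint passes its speed limit or range.

## Working session

There is one attempt and no reset: what is moved stays moved. The work goes in short steps, Python scripts to look and compute and a shell command to move; the robot and the scene stay as the last step left them, time stands still between calls to the robot, and variables do not carry over. Pictures are saved under pics/ and viewed, at most 10 in all, crops included, and the job is handed in when it is done.

```bash
mkdir -p pics; ls; python3 - <<'E'
from cell import get_obs, optics, env, nets
import cv2
for c in ("top","scene"):
    p,d=optics.read_camera(c); cv2.imwrite(f"pics/{c}0.png",p[:,:,::-1])
    for q in ("plug_center","mouth","manifold","tray","small_plug","big_plug","outlet_b"):
        print(c,q,[(r["confidence"],[round(float(v),4) for v in r["point"]]) for r in nets.place_of(q,c)][:4])
o=get_obs(); print(o["time_s"],o["tool_pos"],o["tool_rot"],o["force"],env.grip_depth)
for c in ("top","scene"): print(optics.camera_info(c))
E
```

```text
pics
top plug_center [(0.69, [0.4526, -0.2219, 0.0062]), (0.64, [0.7013, -0.3179, 0.0382]), (0.6, [0.7325, -0.2437, 0.037]), (0.41, [0.5831, -0.2583, 0.0412])]
top mouth [(0.7, [0.5772, 0.2257, 0.1013])]
top manifold [(0.56, [0.5831, 0.1312, 0.0006])]
top tray [(0.92, [0.5108, -0.2693, -0.0048])]
top small_plug [(0.47, [0.4998, -0.2975, 0.0008]), (0.3, [0.5859, -0.2573, 0.0705])]
top big_plug [(0.65, [0.4511, -0.2165, 0.0084])]
top outlet_b [(0.65, [0.582, 0.1285, -0.0019]), (0.59, [0.5879, -0.2599, 0.0447]), (0.54, [0.5846, 0.0332, -0.0014])]
scene plug_center [(0.74, [0.6999, -0.3169, 0.0406]), (0.7, [0.7323, -0.2421, 0.0443]), (0.6, [0.5788, 0.128, 0.0032]), (0.48, [0.5901, -0.2572, 0.0413])]
scene mouth [(0.82, [0.5793, 0.2241, 0.1024])]
scene manifold [(0.65, [0.5805, 0.1257, 0.0011])]
scene tray [(0.95, [0.5099, -0.2696, 0.0028]), (0.34, [0.586, 0.1302, 0.0023])]
scene small_plug [(0.48, [0.5056, -0.2958, 0.0056]), (0.16, [0.733, -0.0331, 0.0021])]
scene big_plug [(0.7, [0.4532, -0.2244, 0.0052]), (0.17, [0.582, 0.2263, 0.1001])]
scene outlet_b [(0.91, [0.585, 0.1291, 0.0043]), (0.72, [0.5896, 0.0349, -0.0]), (0.6, [0.5904, -0.5167, -0.0013])]
0.8 [0.18576224 0.62291204 0.22262609] [1.79992409e+02 2.24888295e-03 1.63397438e+02] [-0.09211388 -0.44970902  0.36122922] 0.0187
{'fovy': 47.27203064004354, 'cx': 322.25131408734893, 'cy': 194.15432969586232, 'R': array([[-0.02843996, -0.99954071, -0.01046641],
       [-0.99726253,  0.02908698, -0.06798083],
       [ 0.06825404,  0.00850439, -0.99763173]]), 't': array([-0.09316405,  0.57308009,  1.42384579])}
{'fovy': 57.7533201995368, 'cx': 322.6121498328972, 'cy': 196.50873960468272, 'R': array([[ 0.70653496,  0.70767325, -0.00262976],
       [ 0.4436349 , -0.4458104 , -0.77745815],
       [-0.55135871,  0.54813471, -0.62892918]]), 't': array([-0.32831895, -0.25272347,  1.38588105])}
```

View pics/top0.png

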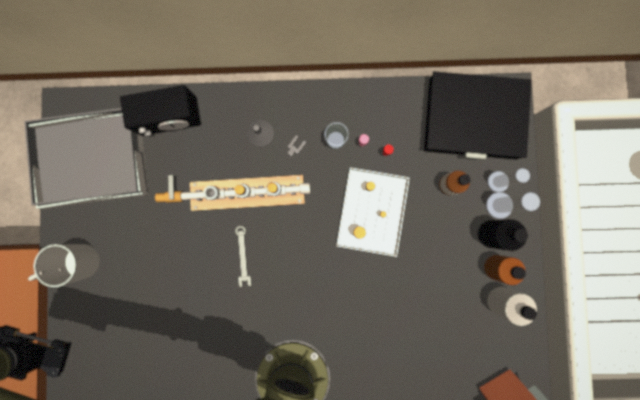

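View pics/scene0.png

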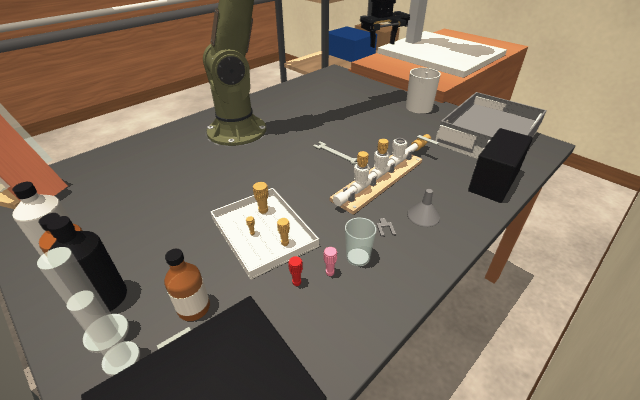

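Top picture: candidates are the brass plugs in the tray at (370,186) medium, (382,214) small and (359,232) big, plus the red (388,150) and pink (364,140) look-alikes outside it. I choose (370,186). The open outlet is at (210,192), with blanked ones at (241,190) and (272,188). Next: a close crop and finer measurements.

```bash
cat > h.py <<'E'
from cell import get_obs, optics, env, nets
import numpy as np, cv2
from scipy.optimize import least_squares
def cloud(c):
    p,d=optics.read_camera(c); i=optics.camera_info(c)
    f=200/np.tan(np.radians(i["fovy"]/2)); v,u=np.mgrid[:400,:640]
    C=np.stack([(u-i["cx"])/f*d,(v-i["cy"])/f*d,d],-1)
    return p,d,(C-i["t"])@i["R"]
def proj(c,X):
    i=optics.camera_info(c); f=200/np.tan(np.radians(i["fovy"]/2)); x=i["R"]@np.array(X)+i["t"]
    return x[:2]/x[2]*f+[i["cx"],i["cy"]]
def near(P,d,xy,r,z0,z1):
    m=(d>0)&(np.hypot(P[...,0]-xy[0],P[...,1]-xy[1])<r)&(P[...,2]>z0)&(P[...,2]<z1)
    return P[m]
E
python3 - <<'E'
from h import *
out=[]
for c in ("top","scene"):
    p,d,P=cloud(c)
    for n,xy,zs in (("plug",(.586,-.258),(.07,.095)),("mouth",(.578,.225),(.085,.115)),("b",(.583,.129),(.125,.16)),("c",(.587,.034),(.125,.16)),("big",(.452,-.22),(.08,.11)),("small",(.503,-.297),(.05,.075))):
        q=near(P,d,xy,.035,*zs)
        if len(q)==0: print(c,n,0); continue
        zt=np.percentile(q[:,2],90); t=q[q[:,2]>zt-.005]
        ctr,r=cv2.minEnclosingCircle((t[:,:2]*1000).astype(np.float32))
        print(c,n,len(q),len(t),"ztop %.4f"%zt,"mean",t[:,:2].mean(0).round(4),"mid",((t[:,:2].min(0)+t[:,:2].max(0))/2).round(4),"circ",np.round(ctr,1),round(r,1))
    u,v=proj(c,(.586,-.258,.06)).astype(int); a=p[v-35:v+35,u-50:u+50]
    u,v=proj(c,(.578,.225,.1)).astype(int); b=p[v-35:v+35,u-50:u+50]
    out.append(np.hstack([cv2.resize(k,(400,280),interpolation=cv2.INTER_CUBIC) for k in (a,b)]))
cv2.imwrite("pics/crop1.png",np.vstack(out)[:,:,::-1])
E
```

```text
top plug 76 48 ztop 0.0854 mean [ 0.5868 -0.2575] mid [ 0.5862 -0.2579] circ [ 587.4 -257.6] 13.9
top mouth 144 69 ztop 0.1056 mean [0.5789 0.2239] mid [0.579  0.2245] circ [578.4 223.7] 20.0
top b 87 56 ztop 0.1455 mean [0.582  0.1293] mid [0.5822 0.1284] circ [582.4 129.4] 14.3
top c 83 49 ztop 0.1463 mean [0.5855 0.0343] mid [0.5853 0.034 ] circ [585.3  34. ] 13.5
top big 123 94 ztop 0.0971 mean [ 0.4474 -0.2188] mid [ 0.4476 -0.2177] circ [ 447.4 -218.1] 18.2
top small 37 19 ztop 0.0638 mean [ 0.4994 -0.2946] mid [ 0.4996 -0.2951] circ [ 500. -295.] 8.9
scene plug 117 87 ztop 0.0826 mean [ 0.5886 -0.2589] mid [ 0.5882 -0.2574] circ [ 588.  -257.6] 14.4
scene mouth 127 55 ztop 0.1039 mean [0.582  0.2195] mid [0.5818 0.2205] circ [582.  219.8] 17.9
scene b 85 48 ztop 0.1428 mean [0.585  0.1257] mid [0.5841 0.1273] circ [583.8 127.8] 14.4
scene c 100 54 ztop 0.1427 mean [0.5879 0.0313] mid [0.5879 0.0326] circ [587.3  33.3] 14.5
scene big 152 103 ztop 0.0956 mean [ 0.4503 -0.2207] mid [ 0.4493 -0.2193] circ [ 450.  -218.7] 19.4
scene small 55 40 ztop 0.0615 mean [ 0.5026 -0.2968] mid [ 0.5014 -0.2965] circ [ 502.1 -295.7] 10.3
```

View pics/crop1.png

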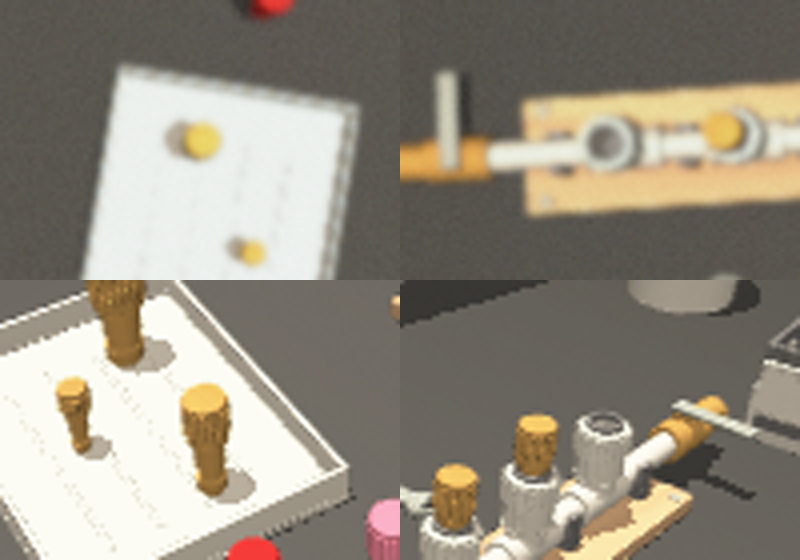

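The crop confirms the choice: the medium brass plug stands in the tray (top crop, 203,140), head top at about 82 mm and radius about 14 mm. It also confirms that the open outlet is at the valve end. I'm moving over the plug now.

```bash

for i in 1 2 3; do python3 -m creep '[{"tx":-145,"ty":-97,"gripper":0.2},{"tx":-145,"ty":-97,"gripper":0.2},{"tx":-145,"ty":-97,"gripper":0.2},{"tx":-145,"ty":-97,"gripper":0.2},{"tx":-145,"ty":-97,"gripper":0.2}]' 15; done
for i in 1 2 3; do python3 -m creep '[{"tx":-67.3,"ty":-146},{"tx":-67.3,"ty":-146},{"tx":-67.3,"ty":-146},{"tx":-67.3,"ty":-146},{"tx":-67.3,"ty":-146}]'; done
```

```text
validation failed for argument at $[0]...
validation failed for argument at $[0]...
validation failed for argument at $[0]...
validation failed for argument at $[0]...
validation failed for argument at $[0]...
validation failed for argument at $[0]...
```

```bash

python3 -m creep '[{"wx":0,"wy":0,"wz":0,"tx":-145,"ty":-97,"tz":0,"gripper":0.2},{"wx":0,"wy":0,"wz":0,"tx":-145,"ty":-97,"tz":0,"gripper":0.2},{"wx":0,"wy":0,"wz":0,"tx":-145,"ty":-97,"tz":0,"gripper":0.2},{"wx":0,"wy":0,"wz":0,"tx":-145,"ty":-97,"tz":0,"gripper":0.2},{"wx":0,"wy":0,"wz":0,"tx":-145,"ty":-97,"tz":0,"gripper":0.2}]' 15
```

```text
time_s: 1.32
tool_pos: [0.3042, 0.4819, 0.2231]
tool_rot: [-179.9, 0.3, 162.8]
force: [1.2, -0.3, -0.6]
grip_width: 0.0613
grasp_force: 0.0
```

```bash

python3 -m creep '[{"wx":0,"wy":0,"wz":0,"tx":-145,"ty":-97,"tz":0,"gripper":0.2},{"wx":0,"wy":0,"wz":0,"tx":-145,"ty":-97,"tz":0,"gripper":0.2},{"wx":0,"wy":0,"wz":0,"tx":-145,"ty":-97,"tz":0,"gripper":0.2},{"wx":0,"wy":0,"wz":0,"tx":-145,"ty":-97,"tz":0,"gripper":0.2},{"wx":0,"wy":0,"wz":0,"tx":-145,"ty":-97,"tz":0,"gripper":0.2}]'
python3 -m creep '[{"wx":0,"wy":0,"wz":0,"tx":-145,"ty":-97,"tz":0,"gripper":0.2},{"wx":0,"wy":0,"wz":0,"tx":-145,"ty":-97,"tz":0,"gripper":0.2},{"wx":0,"wy":0,"wz":0,"tx":-145,"ty":-97,"tz":0,"gripper":0.2},{"wx":0,"wy":0,"wz":0,"tx":-145,"ty":-97,"tz":0,"gripper":0.2},{"wx":0,"wy":0,"wz":0,"tx":-145,"ty":-97,"tz":0,"gripper":0.2}]'
python3 -m creep '[{"wx":0,"wy":0,"wz":0,"tx":-67,"ty":-146,"tz":0,"gripper":0.2},{"wx":0,"wy":0,"wz":0,"tx":-67,"ty":-146,"tz":0,"gripper":0.2},{"wx":0,"wy":0,"wz":0,"tx":-67,"ty":-146,"tz":0,"gripper":0.2},{"wx":0,"wy":0,"wz":0,"tx":-67,"ty":-146,"tz":0,"gripper":0.2},{"wx":0,"wy":0,"wz":0,"tx":-67,"ty":-146,"tz":0,"gripper":0.2}]'
python3 -m creep '[{"wx":0,"wy":0,"wz":0,"tx":-67,"ty":-146,"tz":0,"gripper":0.2},{"wx":0,"wy":0,"wz":0,"tx":-67,"ty":-146,"tz":0,"gripper":0.2},{"wx":0,"wy":0,"wz":0,"tx":-67,"ty":-146,"tz":0,"gripper":0.2},{"wx":0,"wy":0,"wz":0,"tx":-67,"ty":-146,"tz":0,"gripper":0.2},{"wx":0,"wy":0,"wz":0,"tx":-67,"ty":-146,"tz":0,"gripper":0.2}]'
python3 -m creep '[{"wx":0,"wy":0,"wz":0,"tx":-67,"ty":-146,"tz":0,"gripper":0.2},{"wx":0,"wy":0,"wz":0,"tx":-67,"ty":-146,"tz":0,"gripper":0.2},{"wx":0,"wy":0,"wz":0,"tx":-67,"ty":-146,"tz":0,"gripper":0.2},{"wx":0,"wy":0,"wz":0,"tx":-67,"ty":-146,"tz":0,"gripper":0.2},{"wx":0,"wy":0,"wz":0,"tx":-67,"ty":-146,"tz":0,"gripper":0.2}]'
```

```text
time_s: 1.73
tool_pos: [0.4142, 0.3467, 0.2231]
tool_rot: [-179.9, 0.2, 162.8]
force: [0.5, -0.5, 0.4]
grip_width: 0.0523
grasp_force: 0.0
time_s: 2.15
tool_pos: [0.5242, 0.2115, 0.223]
tool_rot: [-179.9, 0.3, 162.8]
force: [0.7, -1.7, -0.5]
grip_width: 0.0521
grasp_force: 0.0
time_s: 2.57
tool_pos: [0.543, 0.0508, 0.2233]
tool_rot: [-179.8, 0.2, 162.7]
force: [0.8, -0.8, 0.3]
grip_width: 0.0523
grasp_force: 0.0
time_s: 2.98
tool_pos: [0.5641, -0.108, 0.2232]
tool_rot: [-179.7, 0.2, 162.7]
force: [-0.7, -0.4, 0.3]
grip_width: 0.052
grasp_force: 0.0
time_s: 3.4
tool_pos: [0.5852, -0.2665, 0.2225]
tool_rot: [-179.6, 0.1, 162.8]
force: [-2.3, -0.8, -0.7]
grip_width: 0.0522
grasp_force: 0.0
```

```bash
cat >> h.py <<'E'
def delta(target):
    from scipy.spatial.transform import Rotation as Ro
    o=get_obs(); R=Ro.from_euler("xyz",o["tool_rot"],degrees=True)
    print("tool",np.round(o["tool_pos"],4),np.round(o["tool_rot"],2),"F",np.round(o["force"],2),"shift mm",(R.as_matrix().T@(np.array(target)-o["tool_pos"])*1000).round(1),
      "turn to upright", np.degrees((R.inv()*Ro.from_euler("xyz",[180,0,o["tool_rot"][2]],degrees=True)).as_rotvec()).round(2))
E
python3 -c "
from h import *
delta((.5877,-.2576,.048))"
```

```text
tool [ 0.5852 -0.2665  0.2225] [-1.7962e+02  6.0000e-02  1.6278e+02] F [-2.28 -0.77 -0.67] shift mm [  0.4  10.4 174.4] turn to upright [-0.38  0.06 -0.  ]
```

```bash

python3 -m creep '[{"wx":0,"wy":0,"wz":0,"tx":0,"ty":10,"tz":30,"gripper":0.2},{"wx":0,"wy":0,"wz":0,"tx":0,"ty":10,"tz":60,"gripper":0.2},{"wx":0,"wy":0,"wz":0,"tx":0,"ty":10,"tz":90,"gripper":0.2},{"wx":0,"wy":0,"wz":0,"tx":0,"ty":10,"tz":90,"gripper":0.2},{"wx":0,"wy":0,"wz":0,"tx":0,"ty":10,"tz":90,"gripper":0.2}]'
python3 -c "
from h import *
delta((.5877,-.2576,.048))"
```

```text
time_s: 3.82
tool_pos: [0.5891, -0.2463, 0.1313]
tool_rot: [180.0, -0.2, 163.4]
force: [-0.4, 0.1, 0.8]
grip_width: 0.0524
grasp_force: 0.0
tool [ 0.5891 -0.2463  0.1313] [179.99  -0.21 163.43] F [-0.42  0.08  0.82] shift mm [ -2.2 -11.3  83.3] turn to upright [ 0.01 -0.21 -0.  ]
```

```bash

python3 -m creep '[{"wx":0,"wy":0,"wz":0,"tx":-2,"ty":-11.3,"tz":10,"gripper":0.2},{"wx":0,"wy":0,"wz":0,"tx":-2,"ty":-11.3,"tz":35,"gripper":0.2},{"wx":0,"wy":0,"wz":0,"tx":-2,"ty":-11.3,"tz":60,"gripper":0.2},{"wx":0,"wy":0,"wz":0,"tx":-2,"ty":-11.3,"tz":83,"gripper":0.2},{"wx":0,"wy":0,"wz":0,"tx":-2,"ty":-11.3,"tz":83,"gripper":0.2}]'
python3 -m creep '[{"wx":0,"wy":0,"wz":0,"tx":0,"ty":0,"tz":0,"gripper":0.2},{"wx":0,"wy":0,"wz":0,"tx":0,"ty":0,"tz":0,"gripper":0.2},{"wx":0,"wy":0,"wz":0,"tx":0,"ty":0,"tz":0,"gripper":0.2}]'
python3 -c "
from h import *
delta((.5877,-.2576,.048))"
```

```text
time_s: 4.23
tool_pos: [0.5866, -0.2591, 0.0467]
tool_rot: [-180.0, -0.3, 163.4]
force: [0.2, 0.2, -0.8]
grip_width: 0.0526
grasp_force: 0.0
time_s: 4.48
tool_pos: [0.5902, -0.2604, 0.0522]
tool_rot: [-180.0, 0.3, 163.4]
force: [-0.4, 0.3, 0.1]
grip_width: 0.0526
grasp_force: 0.0
tool [ 0.5902 -0.2604  0.0522] [-179.99    0.25  163.38] F [-0.36  0.32  0.11] shift mm [3.2 2.  4.2] turn to upright [-0.01  0.25 -0.  ]
```

```bash

python3 -m creep '[{"wx":0,"wy":0,"wz":0,"tx":0,"ty":0,"tz":0,"gripper":0.2},{"wx":0,"wy":0,"wz":0,"tx":0,"ty":0,"tz":0,"gripper":0.2}]'
python3 -m creep '[{"wx":0,"wy":0,"wz":0,"tx":0,"ty":0,"tz":0,"gripper":0.2}]'
python3 -c "
from h import *
delta((.5877,-.2576,.048))"
```

```text
time_s: 4.65
tool_pos: [0.5894, -0.2596, 0.0511]
tool_rot: [180.0, 0.1, 163.4]
force: [0.6, 0.2, 0.6]
grip_width: 0.0523
grasp_force: 0.0
time_s: 4.73
tool_pos: [0.589, -0.2594, 0.0505]
tool_rot: [180.0, 0.1, 163.4]
force: [0.5, 0.0, -0.0]
grip_width: 0.0521
grasp_force: 0.0
tool [ 0.589  -0.2594  0.0505] [1.7999e+02 8.0000e-02 1.6340e+02] F [ 0.48  0.02 -0.  ] shift mm [1.8 1.3 2.5] turn to upright [0.01 0.08 0.  ]
```

```bash

python3 -m creep '[{"wx":0,"wy":0,"wz":0,"tx":1.2,"ty":1,"tz":1.5,"gripper":0.2},{"wx":0,"wy":0,"wz":0,"tx":1.2,"ty":1,"tz":1.5,"gripper":0.2},{"wx":0,"wy":0,"wz":0,"tx":1.2,"ty":1,"tz":1.5,"gripper":0.2},{"wx":0,"wy":0,"wz":0,"tx":1.2,"ty":1,"tz":1.5,"gripper":-0.2},{"wx":0,"wy":0,"wz":0,"tx":1.2,"ty":1,"tz":1.5,"gripper":-0.4}]' 10
python3 -m creep '[{"wx":0,"wy":0,"wz":0,"tx":0,"ty":0,"tz":0,"gripper":-0.7},{"wx":0,"wy":0,"wz":0,"tx":0,"ty":0,"tz":0,"gripper":-1},{"wx":0,"wy":0,"wz":0,"tx":0,"ty":0,"tz":0,"gripper":-1},{"wx":0,"wy":0,"wz":0,"tx":0,"ty":0,"tz":0,"gripper":-1},{"wx":0,"wy":0,"wz":0,"tx":0,"ty":0,"tz":0,"gripper":-1}]' 10
python3 -m creep '[{"wx":0,"wy":0,"wz":0,"tx":0,"ty":0,"tz":0,"gripper":-1},{"wx":0,"wy":0,"wz":0,"tx":0,"ty":0,"tz":0,"gripper":-1},{"wx":0,"wy":0,"wz":0,"tx":0,"ty":0,"tz":0,"gripper":-1},{"wx":0,"wy":0,"wz":0,"tx":0,"ty":0,"tz":0,"gripper":-1},{"wx":0,"wy":0,"wz":0,"tx":0,"ty":0,"tz":0,"gripper":-1}]' 45
```

```text
time_s: 5.15
tool_pos: [0.5876, -0.2579, 0.048]
tool_rot: [180.0, -0.0, 163.4]
force: [-0.5, -0.8, 0.0]
grip_width: 0.0453
grasp_force: 0.0
time_s: 5.57
tool_pos: [0.5876, -0.258, 0.0481]
tool_rot: [180.0, 0.0, 163.4]
force: [-0.1, 0.7, 0.3]
grip_width: 0.0277
grasp_force: 10.0
time_s: 5.98
tool_pos: [0.5876, -0.2579, 0.048]
tool_rot: [180.0, -0.0, 163.4]
force: [0.6, 0.6, -0.8]
grip_width: 0.0267
grasp_force: 45.0
```

```bash

python3 -m creep '[{"wx":0,"wy":0,"wz":0,"tx":0,"ty":0,"tz":-10,"gripper":-1},{"wx":0,"wy":0,"wz":0,"tx":0,"ty":0,"tz":-40,"gripper":-1},{"wx":0,"wy":0,"wz":0,"tx":0,"ty":0,"tz":-75,"gripper":-1},{"wx":0,"wy":0,"wz":0,"tx":0,"ty":0,"tz":-110,"gripper":-1},{"wx":0,"wy":0,"wz":0,"tx":0,"ty":0,"tz":-140,"gripper":-1}]'
python3 -m creep '[{"wx":0,"wy":0,"wz":0,"tx":0,"ty":0,"tz":-25,"gripper":-1},{"wx":0,"wy":0,"wz":0,"tx":5,"ty":15,"tz":-37,"gripper":-1},{"wx":0,"wy":0,"wz":0,"tx":12,"ty":38,"tz":-40,"gripper":-1},{"wx":0,"wy":0,"wz":0,"tx":23,"ty":73,"tz":-40,"gripper":-1},{"wx":0,"wy":0,"wz":0,"tx":34,"ty":108,"tz":-40,"gripper":-1}]'
python3 -m creep '[{"wx":0,"wy":0,"wz":0,"tx":11,"ty":35,"tz":0,"gripper":-1},{"wx":0,"wy":0,"wz":0,"tx":22,"ty":70,"tz":0,"gripper":-1},{"wx":0,"wy":0,"wz":0,"tx":33,"ty":105,"tz":0,"gripper":-1},{"wx":0,"wy":0,"wz":0,"tx":44,"ty":140,"tz":0,"gripper":-1},{"wx":0,"wy":0,"wz":0,"tx":55,"ty":175,"tz":0,"gripper":-1}]'
python3 -m creep '[{"wx":0,"wy":0,"wz":0,"tx":11,"ty":35,"tz":0,"gripper":-1},{"wx":0,"wy":0,"wz":0,"tx":22,"ty":70,"tz":0,"gripper":-1},{"wx":0,"wy":0,"wz":0,"tx":33,"ty":105,"tz":0,"gripper":-1},{"wx":0,"wy":0,"wz":0,"tx":44,"ty":140,"tz":0,"gripper":-1},{"wx":0,"wy":0,"wz":0,"tx":52,"ty":165,"tz":0,"gripper":-1}]'
python3 -m creep '[{"wx":0,"wy":0,"wz":0,"tx":3,"ty":10,"tz":0,"gripper":-1},{"wx":0,"wy":0,"wz":0,"tx":4,"ty":12,"tz":0,"gripper":-1},{"wx":0,"wy":0,"wz":0,"tx":4,"ty":12,"tz":0,"gripper":-1},{"wx":0,"wy":0,"wz":0,"tx":4,"ty":12,"tz":0,"gripper":-1},{"wx":0,"wy":0,"wz":0,"tx":4,"ty":12,"tz":0,"gripper":-1}]'
python3 -m creep '[{"wx":0,"wy":0,"wz":0,"tx":0,"ty":0,"tz":0,"gripper":-1},{"wx":0,"wy":0,"wz":0,"tx":0,"ty":0,"tz":0,"gripper":-1},{"wx":0,"wy":0,"wz":0,"tx":0,"ty":0,"tz":0,"gripper":-1},{"wx":0,"wy":0,"wz":0,"tx":0,"ty":0,"tz":0,"gripper":-1},{"wx":0,"wy":0,"wz":0,"tx":0,"ty":0,"tz":0,"gripper":-1}]'
python3 - <<'E'
from h import *
delta((.5797,.2235,.185))
p,d,P=cloud("scene")
u,v=proj("scene",(.58,.223,.15)).astype(int); a=p[v-50:v+50,u-60:u+60]
cv2.imwrite("pics/held.png",cv2.resize(a,(720,600),interpolation=cv2.INTER_CUBIC)[:,:,::-1]); print("crop origin",u-60,v-50,"x6")
E
```

```text
time_s: 6.4
tool_pos: [0.5877, -0.2584, 0.1911]
tool_rot: [-180.0, 0.1, 163.4]
force: [0.5, -0.1, -1.3]
grip_width: 0.0268
grasp_force: 45.0
time_s: 6.82
tool_pos: [0.5856, -0.1452, 0.2294]
tool_rot: [-180.0, 0.1, 163.2]
force: [0.9, 1.1, -1.1]
grip_width: 0.027
grasp_force: 45.0
time_s: 7.23
tool_pos: [0.5828, 0.0401, 0.229]
tool_rot: [180.0, 0.0, 163.4]
force: [0.3, -0.7, -0.8]
grip_width: 0.027
grasp_force: 45.0
time_s: 7.65
tool_pos: [0.5796, 0.2158, 0.2286]
tool_rot: [179.9, -0.0, 163.6]
force: [-0.2, 0.6, -0.8]
grip_width: 0.0269
grasp_force: 45.0
time_s: 8.07
tool_pos: [0.5808, 0.2213, 0.2284]
tool_rot: [-180.0, 0.0, 163.2]
force: [-0.2, 0.3, -1.1]
grip_width: 0.027
grasp_force: 45.0
time_s: 8.48
tool_pos: [0.5801, 0.2241, 0.2281]
tool_rot: [180.0, 0.0, 163.4]
force: [-1.1, 0.3, -1.1]
grip_width: 0.0272
grasp_force: 45.0
tool [0.5801 0.2241 0.2281] [180.     0.   163.38] F [-1.08  0.28 -1.08] shift mm [ 0.2 -0.7 43.1] turn to upright [0. 0. 0.]
crop origin 341 76 x6
```

View pics/held.png

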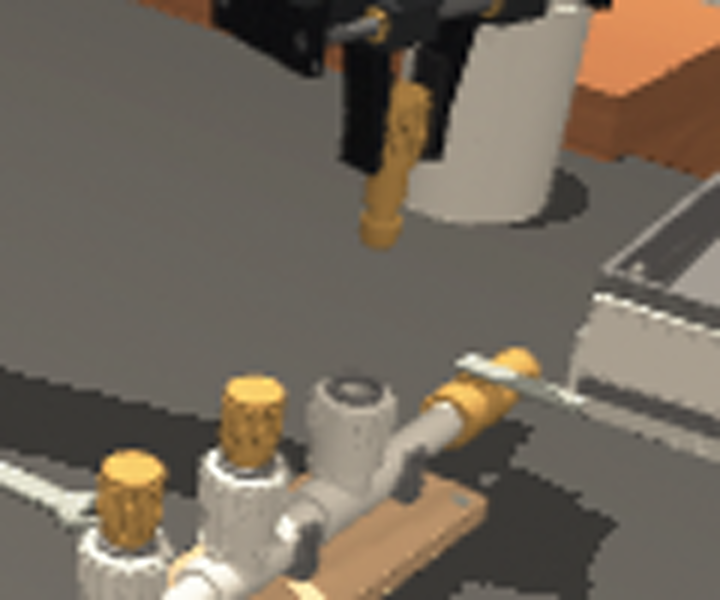

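The picture shows the plug held (crop 410,110 to 380,235), but it leans about 10° more than the seated plugs and the outlet (355,390) do. It has swung about the closing axis. I'll fit its axis.

```bash
cat >> h.py <<'E'
def axisfit(P,p,d,tcp,zlo,zhi,rad=.045):
    hsv=cv2.cvtColor(p,cv2.COLOR_RGB2HSV)
    m=(d>0)&(hsv[...,0]>8)&(hsv[...,0]<35)&(hsv[...,1]>110)&(hsv[...,2]>60)&(np.hypot(P[...,0]-tcp[0],P[...,1]-tcp[1])<rad)&(P[...,2]>zlo)&(P[...,2]<zhi)
    m=cv2.morphologyEx(m.astype(np.uint8),cv2.MORPH_OPEN,np.ones((2,2)))>0
    q=P[m]
    g=np.array(tcp)+[0,0,.0187]
    def res(a):
        ax=np.array([a[2],a[3],1]); ax/=np.linalg.norm(ax)
        w=q-(g+[a[0],a[1],0]); s=w@ax; rr=np.linalg.norm(w-np.outer(s,ax),axis=1)
        h=s+a[4]  # height above tip
        R=np.where(h>.048,.014,np.where(h>.044,.013,np.where(h<.0045,.0075+.0025*np.clip(h,0,.0045)/.0045,.010)))
        side=rr-R; top=np.abs(h-.078); bot=np.abs(h)
        return np.where((h>.075)&(rr<.013),h-.078,side)
    best=None
    for t0 in ([0,0],[.2,-.06],[-.1,0]):
      f=least_squares(res,[0,0,*t0,.063],loss="soft_l1",f_scale=.001,diff_step=1e-4,x_scale=[.01,.01,.1,.1,.01])
      if best is None or f.cost<best.cost: best=f
    a=best.x; L=a[4]
    tip=g+[a[0],a[1],0]-np.array([a[2],a[3],1])*L/np.sqrt(1+a[2]**2+a[3]**2)
    print(len(q),"zrange",np.percentile(q[:,2],[1,99]).round(4),"lean deg",np.degrees(np.arctan(a[2:4])).round(1),"off at grip mm",(a[:2]*1000).round(1),"grip height above tip",round(L*1000,1),"tip",tip.round(4),"cost",best.cost*1e6,np.abs(best.fun).mean()*1000)
    return q,a,tip
E
python3 - <<'E'
from h import *
for c in ("scene","top"):
    p,d,P=cloud(c); o=get_obs()
    try:
        q,a,tip=axisfit(P,p,d,o["tool_pos"],.16,.29)
        if c=="scene":
            for z in np.arange(.17,.28,.01):
                s=q[np.abs(q[:,2]-z)<.005]
                if len(s): print(round(z,3),len(s),s.mean(0).round(4))
    except Exception as e: print(c,e)
E
```

```text
173 zrange [-0.001   0.2624] lean deg [ 43.5 -59. ] off at grip mm [ 20.8 -31.2] grip height above tip 100.7 tip [0.5568 0.2708 0.2002] cost 1572.102633686017 9.945216322788681
0.18 1 [0.5825 0.2177 0.1838]
0.19 18 [0.5854 0.2188 0.1907]
0.2 16 [0.5835 0.2206 0.1991]
0.21 14 [0.5853 0.2185 0.2105]
0.22 17 [0.5857 0.2186 0.2192]
0.23 14 [0.5901 0.2231 0.2301]
0.24 23 [0.5913 0.2218 0.2401]
0.25 21 [0.5919 0.2234 0.2495]
0.26 28 [0.589  0.2222 0.2591]
top index -1 is out of bounds for axis 0 with size 0
```

```bash
python3 - <<'E'
from h import *
from scipy.spatial.transform import Rotation as Ro
p,d,P=cloud("scene"); o=get_obs(); T=Ro.from_euler("xyz",o["tool_rot"],degrees=True).as_matrix()
g=o["tool_pos"]-T[:,2]*.0187
hsv=cv2.cvtColor(p,cv2.COLOR_RGB2HSV)
m=(d>0)&(hsv[...,0]>8)&(hsv[...,0]<35)&(hsv[...,1]>110)&(hsv[...,2]>60)&(np.linalg.norm(P-g,axis=-1)<.075)&(P[...,2]>.16)
q=(P[m]-g)@T; q[:,2]*=-1   # tool x, tool y, up
def res(a):
    ax=np.array([a[1],0,1]); ax/=np.linalg.norm(ax)
    w=q-[a[0],a[3],0]; s=w@ax; rr=np.linalg.norm(w-np.outer(s,ax),axis=1); h=s+a[2]
    k=1/(1+np.exp(-(h-.046)/.001))
    side=rr-(.010+.004*k)
    return np.where((h>.074)&(rr<.012),h-.078,side)
for t0 in (0,.1,-.1,-.2,.2):
    f=least_squares(res,[0,t0,.063,0],loss="soft_l1",f_scale=.001,diff_step=1e-4,x_scale=[.01,.1,.01,.01])
    a=f.x; print(len(q),"offx %.1f lean %.1f deg (head toward +tool x) L %.1f offy %.1f cost %.3f"%(a[0]*1e3,np.degrees(np.arctan(a[1])),a[2]*1e3,a[3]*1e3,f.cost*1e6),"res mm",np.abs(f.fun).mean()*1e3)
# outline of the lower half in the picture: midline of spigot pixels vs a vertical
v,u=np.nonzero(m); 
for r in range(v.min(),v.max()+1): print(r,u[v==r].min(),u[v==r].max(),end="; ")
for z in (.27,.25,.22,.19,.18): print(z,proj("scene",(*g[:2],z)).round(1),end=" ")
E
```

```text
181 offx -0.0 lean -2.6 deg (head toward +tool x) L 63.1 offy 0.1 cost 210.214 res mm 1.6835138725034748
181 offx -0.0 lean -2.6 deg (head toward +tool x) L 63.1 offy 0.1 cost 210.214 res mm 1.6835129233730495
181 offx -0.0 lean -2.6 deg (head toward +tool x) L 63.1 offy 0.1 cost 210.214 res mm 1.6835138262212432
181 offx -0.0 lean -2.6 deg (head toward +tool x) L 63.1 offy 0.1 cost 210.214 res mm 1.6835138237697131
181 offx -0.0 lean -2.6 deg (head toward +tool x) L 63.1 offy 0.1 cost 210.214 res mm 1.6835138263095526
72 415 415; 73 421 421; 74 421 421; Traceback (most recent call last):
  File "<stdin>", line 19, in <module>
    return umr_minimum(a, axis, None, out, keepdims, initial, where)
ValueError: zero-size array to reduction operation minimum which has no identity
```

```bash
python3 - <<'E'
from h import *
from scipy.spatial.transform import Rotation as Ro
p=cv2.imread("pics/held.png")[:,:,::-1]; o=get_obs(); T=Ro.from_euler("xyz",o["tool_rot"],degrees=True).as_matrix()
g=o["tool_pos"]-T[:,2]*.0187
p,d=optics.read_camera("scene")
hsv=cv2.cvtColor(p,cv2.COLOR_RGB2HSV).astype(int)
def mids(lo,hi,lean):
    ax=np.array([np.tan(np.radians(lean)),0,-1]); ax=T@ax; ax/=np.linalg.norm(ax)
    return [proj("scene",g+ax*s) for s in (lo,hi)]
for l in (0,-3,-6,-10,): print(l,np.round(mids(-.025,-.058,l),1).tolist())
for r in range(98,119):
    row=[u for u in range(396,416) if 8<hsv[r,u,0]<35 and hsv[r,u,1]>100 and hsv[r,u,2]>50]
    if row: print(r,min(row),max(row),(min(row)+max(row))/2,end="; ")
E
```

```text
0 [[405.4, 104.0], [403.9, 114.5]]
-3 [[405.2, 103.8], [403.2, 114.0]]
-6 [[404.9, 103.6], [402.6, 113.6]]
-10 [[404.5, 103.3], [401.8, 112.8]]
98 405 412 408.5; 99 405 411 408.0; 100 405 411 408.0; 101 405 411 408.0; 102 405 410 407.5; 103 404 409 406.5; 104 404 408 406.0; 105 402 408 405.0; 106 402 408 405.0; 107 402 408 405.0; 108 402 408 405.0; 109 402 407 404.5; 110 402 407 404.5; 111 401 407 404.0; 112 401 407 404.0; 113 401 407 404.0; 114 401 407 404.0; 115 401 407 404.0; 116 402 406 404.0;
```

```bash
python3 - <<'E'
from h import *
M=np.array([.5797,.2235]); dv=np.array([-.0035,.0949]); th=np.linspace(0,2*np.pi,60)
outs=[]
for c in ("scene","top"):
    p,_=optics.read_camera(c); s=8
    u0,v0=(350,125) if c=="scene" else (195,170)
    a=cv2.resize(p[v0:v0+45,u0:u0+90],None,fx=s,fy=s,interpolation=cv2.INTER_CUBIC)
    for k,(r,z) in ((0,(.015,.1045)),(0,(.0107,.1045)),(0,(.02,.1)),(1,(.014,.142)),(2,(.014,.142))):
        xy=M-k*dv
        pts=[((proj(c,(xy[0]+r*np.cos(t),xy[1]+r*np.sin(t),z))-[u0,v0]+.5)*s) for t in th]
        cv2.polylines(a,[np.array(pts).round().astype(np.int32)],True,(0,0,255) if r!=.02 else (0,255,0),1)
    outs.append(a[:300])
cv2.imwrite("pics/ov.png",np.vstack(outs)[:600,:,::-1])
for c in("scene","top"): print(c,[(proj(c,(M[0]+dx,M[1]+dy,.1045))-proj(c,(*M,.1045))).round(2).tolist() for dx,dy in((.01,0),(0,.01))])
E
```

```text
scene [[2.67, 1.16], [1.9, -1.16]]
top [[-0.04, -3.35], [-3.35, 0.1]]
```

View pics/ov.png

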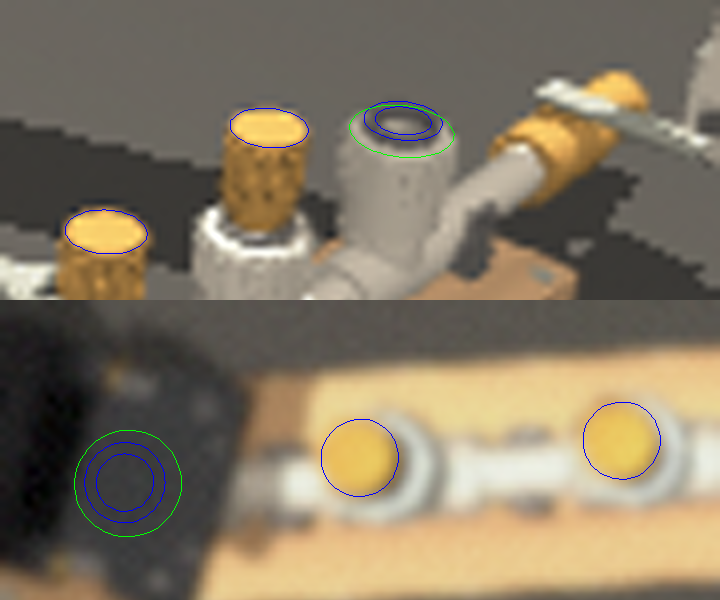

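The overlay matches in both views: head rims at (268,128) and (106,232) in the scene half, collet at (402,122), within about 1 mm. From the spigot's midline the plug is in fact upright; a finger was hiding half of the head. I'm descending to just above the collet.

```bash

python3 -m creep '[{"wx":0,"wy":0,"wz":0,"tx":0.2,"ty":-0.7,"tz":8,"gripper":-1},{"wx":0,"wy":0,"wz":0,"tx":0.2,"ty":-0.7,"tz":25,"gripper":-1},{"wx":0,"wy":0,"wz":0,"tx":0.2,"ty":-0.7,"tz":45,"gripper":-1},{"wx":0,"wy":0,"wz":0,"tx":0.2,"ty":-0.7,"tz":60,"gripper":-1},{"wx":0,"wy":0,"wz":0,"tx":0.2,"ty":-0.7,"tz":68,"gripper":-1}]'
python3 -m creep '[{"wx":0,"wy":0,"wz":0,"tx":0,"ty":0,"tz":0,"gripper":-1},{"wx":0,"wy":0,"wz":0,"tx":0,"ty":0,"tz":0,"gripper":-1},{"wx":0,"wy":0,"wz":0,"tx":0,"ty":0,"tz":0,"gripper":-1},{"wx":0,"wy":0,"wz":0,"tx":0,"ty":0,"tz":0,"gripper":-1},{"wx":0,"wy":0,"wz":0,"tx":0,"ty":0,"tz":0,"gripper":-1}]'
python3 -m creep '[{"wx":0,"wy":0,"wz":0,"tx":0,"ty":0,"tz":0,"gripper":-1},{"wx":0,"wy":0,"wz":0,"tx":0,"ty":0,"tz":0,"gripper":-1},{"wx":0,"wy":0,"wz":0,"tx":0,"ty":0,"tz":0,"gripper":-1},{"wx":0,"wy":0,"wz":0,"tx":0,"ty":0,"tz":0,"gripper":-1},{"wx":0,"wy":0,"wz":0,"tx":0,"ty":0,"tz":0,"gripper":-1}]'
python3 - <<'E'
from h import *
delta((.5797,.2235,.155))
p,_=optics.read_camera("scene")
a=cv2.resize(p[85:160,360:450],None,fx=8,fy=8,interpolation=cv2.INTER_CUBIC)
cv2.imwrite("pics/pre.png",a[:,:,::-1])
E
```

```text
time_s: 9.25
tool_pos: [0.5783, 0.2232, 0.1572]
tool_rot: [-179.9, -0.2, 163.4]
force: [-0.2, 0.4, -0.6]
grip_width: 0.0269
grasp_force: 45.0
time_s: 9.67
tool_pos: [0.5804, 0.2239, 0.1612]
tool_rot: [179.9, 0.1, 163.4]
force: [0.3, 0.3, -0.5]
grip_width: 0.0271
grasp_force: 45.0
time_s: 10.08
tool_pos: [0.5797, 0.2237, 0.1601]
tool_rot: [180.0, 0.0, 163.4]
force: [0.6, 0.1, -0.8]
grip_width: 0.0266
grasp_force: 45.0
tool [0.5797 0.2237 0.1601] [180.    0.  163.4] F [ 0.57  0.15 -0.81] shift mm [-0.  -0.2  5.1] turn to upright [0. 0. 0.]
```

View pics/pre.png

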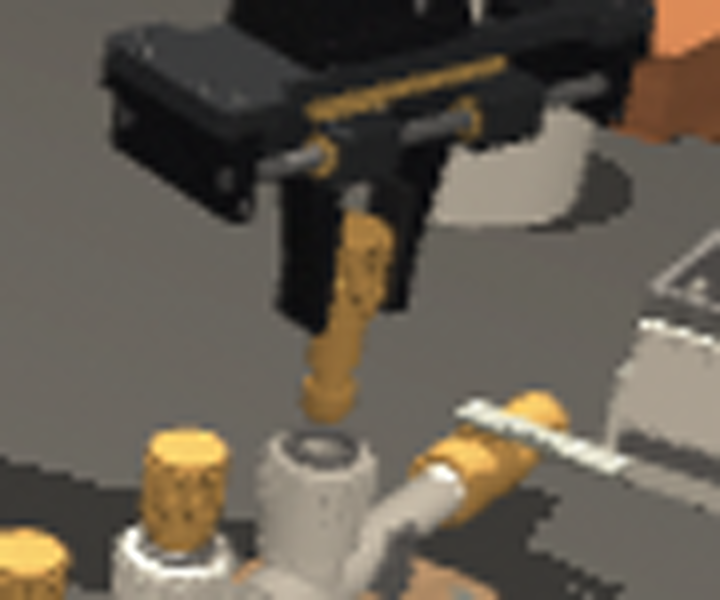

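The tip (328,410) is right above the collet hole (320,445). Inserting slowly.

```bash

python3 -m creep '[{"wx":0,"wy":0,"wz":0,"tx":0,"ty":0,"tz":3,"gripper":-1},{"wx":0,"wy":0,"wz":0,"tx":0,"ty":0,"tz":6,"gripper":-1},{"wx":0,"wy":0,"wz":0,"tx":0,"ty":0,"tz":9,"gripper":-1},{"wx":0,"wy":0,"wz":0,"tx":0,"ty":0,"tz":11,"gripper":-1},{"wx":0,"wy":0,"wz":0,"tx":0,"ty":0,"tz":12,"gripper":-1}]'
python3 -m creep '[{"wx":0,"wy":0,"wz":0,"tx":0,"ty":0,"tz":1,"gripper":-1},{"wx":0,"wy":0,"wz":0,"tx":0,"ty":0,"tz":2,"gripper":-1},{"wx":0,"wy":0,"wz":0,"tx":0,"ty":0,"tz":3,"gripper":-1},{"wx":0,"wy":0,"wz":0,"tx":0,"ty":0,"tz":4,"gripper":-1},{"wx":0,"wy":0,"wz":0,"tx":0,"ty":0,"tz":5,"gripper":-1}]'
python3 -m creep '[{"wx":0,"wy":0,"wz":0,"tx":0,"ty":0,"tz":0,"gripper":-1},{"wx":0,"wy":0,"wz":0,"tx":0,"ty":0,"tz":0,"gripper":-1},{"wx":0,"wy":0,"wz":0,"tx":0,"ty":0,"tz":0,"gripper":-1}]'
```

```text
time_s: 10.55
tool_pos: [0.5794, 0.2236, 0.1474]
tool_rot: [-180.0, -0.0, 163.4]
force: [-0.5, -0.1, -0.9]
grip_width: 0.0269
grasp_force: 45.0
time_s: 10.97
tool_pos: [0.5798, 0.2237, 0.1431]
tool_rot: [180.0, 0.0, 163.4]
force: [-0.1, 0.4, 0.2]
grip_width: 0.0267
grasp_force: 45.0
time_s: 11.22
tool_pos: [0.5798, 0.2237, 0.1432]
tool_rot: [180.0, 0.0, 163.4]
force: [-0.5, -0.0, -0.6]
grip_width: 0.0273
grasp_force: 45.0
```

```bash

python3 -m creep '[{"wx":0,"wy":0,"wz":0,"tx":0,"ty":0,"tz":2,"gripper":-1},{"wx":0,"wy":0,"wz":0,"tx":0,"ty":0,"tz":4,"gripper":-1},{"wx":0,"wy":0,"wz":0,"tx":0,"ty":0,"tz":6,"gripper":-1},{"wx":0,"wy":0,"wz":0,"tx":0,"ty":0,"tz":8,"gripper":-1},{"wx":0,"wy":0,"wz":0,"tx":0,"ty":0,"tz":9,"gripper":-1}]'
python3 -m creep '[{"wx":0,"wy":0,"wz":0,"tx":0,"ty":0,"tz":1,"gripper":-1},{"wx":0,"wy":0,"wz":0,"tx":0,"ty":0,"tz":2,"gripper":-1},{"wx":0,"wy":0,"wz":0,"tx":0,"ty":0,"tz":3,"gripper":-1},{"wx":0,"wy":0,"wz":0,"tx":0,"ty":0,"tz":4,"gripper":-1},{"wx":0,"wy":0,"wz":0,"tx":0,"ty":0,"tz":5,"gripper":-1}]'
python3 -m creep '[{"wx":0,"wy":0,"wz":0,"tx":0,"ty":0,"tz":1,"gripper":-1},{"wx":0,"wy":0,"wz":0,"tx":0,"ty":0,"tz":2,"gripper":-1},{"wx":0,"wy":0,"wz":0,"tx":0,"ty":0,"tz":3,"gripper":-1},{"wx":0,"wy":0,"wz":0,"tx":0,"ty":0,"tz":4,"gripper":-1},{"wx":0,"wy":0,"wz":0,"tx":0,"ty":0,"tz":5,"gripper":-1}]'
```

```text
time_s: 11.63
tool_pos: [0.5797, 0.2237, 0.1337]
tool_rot: [-180.0, -0.0, 163.4]
force: [0.8, -0.5, -1.3]
grip_width: 0.0271
grasp_force: 45.0
time_s: 12.05
tool_pos: [0.5797, 0.2237, 0.129]
tool_rot: [180.0, 0.0, 163.4]
force: [-0.4, -0.5, -0.5]
grip_width: 0.027
grasp_force: 45.0
time_s: 12.47
tool_pos: [0.58, 0.2238, 0.1243]
tool_rot: [180.0, 0.0, 163.4]
force: [0.5, -0.8, 1.6]
grip_width: 0.0268
grasp_force: 45.0
```

```bash

python3 -m creep '[{"wx":0,"wy":0,"wz":0,"tx":0,"ty":0,"tz":1,"gripper":-1},{"wx":0,"wy":0,"wz":0,"tx":0,"ty":0,"tz":2,"gripper":-1},{"wx":0,"wy":0,"wz":0,"tx":0,"ty":0,"tz":3,"gripper":-1},{"wx":0,"wy":0,"wz":0,"tx":0,"ty":0,"tz":4,"gripper":-1},{"wx":0,"wy":0,"wz":0,"tx":0,"ty":0,"tz":5,"gripper":-1}]'
python3 -m creep '[{"wx":0,"wy":0,"wz":0,"tx":0,"ty":0,"tz":1,"gripper":-1},{"wx":0,"wy":0,"wz":0,"tx":0,"ty":0,"tz":2,"gripper":-1},{"wx":0,"wy":0,"wz":0,"tx":0,"ty":0,"tz":3,"gripper":-1},{"wx":0,"wy":0,"wz":0,"tx":0,"ty":0,"tz":4,"gripper":-1},{"wx":0,"wy":0,"wz":0,"tx":0,"ty":0,"tz":5,"gripper":-1}]'
python3 -m creep '[{"wx":0,"wy":0,"wz":0,"tx":0,"ty":0,"tz":0.5,"gripper":-1},{"wx":0,"wy":0,"wz":0,"tx":0,"ty":0,"tz":1,"gripper":-1},{"wx":0,"wy":0,"wz":0,"tx":0,"ty":0,"tz":1.5,"gripper":-1},{"wx":0,"wy":0,"wz":0,"tx":0,"ty":0,"tz":2,"gripper":-1},{"wx":0,"wy":0,"wz":0,"tx":0,"ty":0,"tz":2,"gripper":-1}]'
```

```text
time_s: 12.88
tool_pos: [0.58, 0.2239, 0.1194]
tool_rot: [180.0, 0.0, 163.4]
force: [0.7, -0.1, 1.6]
grip_width: 0.027
grasp_force: 45.0
time_s: 13.3
tool_pos: [0.5798, 0.2237, 0.1139]
tool_rot: [180.0, 0.0, 163.4]
force: [-0.1, 0.2, 1.9]
grip_width: 0.0266
grasp_force: 45.0
time_s: 13.72
tool_pos: [0.5797, 0.2237, 0.1119]
tool_rot: [180.0, 0.0, 163.4]
force: [0.1, -0.0, -0.1]
grip_width: 0.0269
grasp_force: 45.0
```

```bash

python3 -m creep '[{"wx":0,"wy":0,"wz":0,"tx":0,"ty":0,"tz":0.5,"gripper":-1},{"wx":0,"wy":0,"wz":0,"tx":0,"ty":0,"tz":1,"gripper":-1},{"wx":0,"wy":0,"wz":0,"tx":0,"ty":0,"tz":1.5,"gripper":-1},{"wx":0,"wy":0,"wz":0,"tx":0,"ty":0,"tz":2,"gripper":-1},{"wx":0,"wy":0,"wz":0,"tx":0,"ty":0,"tz":2,"gripper":-1}]'
python3 -m creep '[{"wx":0,"wy":0,"wz":0,"tx":0,"ty":0,"tz":0.5,"gripper":-1},{"wx":0,"wy":0,"wz":0,"tx":0,"ty":0,"tz":1,"gripper":-1},{"wx":0,"wy":0,"wz":0,"tx":0,"ty":0,"tz":1,"gripper":-1}]'
```

```text
time_s: 14.13
tool_pos: [0.5797, 0.2238, 0.1098]
tool_rot: [180.0, -0.0, 163.4]
force: [1.2, 1.9, -1.6]
grip_width: 0.0267
grasp_force: 45.0
time_s: 14.38
tool_pos: [0.5797, 0.2238, 0.109]
tool_rot: [180.0, 0.0, 163.4]
force: [2.0, 1.2, -0.2]
grip_width: 0.0269
grasp_force: 45.0
```

```bash

python3 -m creep '[{"wx":0,"wy":0,"wz":0,"tx":0,"ty":0,"tz":0.3,"gripper":-1},{"wx":0,"wy":0,"wz":0,"tx":0,"ty":0,"tz":0.6,"gripper":-1},{"wx":0,"wy":0,"wz":0,"tx":0,"ty":0,"tz":0.6,"gripper":-1}]'
python3 -m creep '[{"wx":0,"wy":0,"wz":0,"tx":0,"ty":0,"tz":0.3,"gripper":-1},{"wx":0,"wy":0,"wz":0,"tx":0,"ty":0,"tz":0.6,"gripper":-1},{"wx":0,"wy":0,"wz":0,"tx":0,"ty":0,"tz":0.6,"gripper":-1}]'
```

```text
time_s: 14.63
tool_pos: [0.5797, 0.2238, 0.1085]
tool_rot: [180.0, 0.0, 163.4]
force: [1.8, 0.5, 0.6]
grip_width: 0.0268
grasp_force: 45.0
time_s: 14.88
tool_pos: [0.5798, 0.2237, 0.1082]
tool_rot: [180.0, 0.0, 163.4]
force: [1.1, 0.2, 1.6]
grip_width: 0.0271
grasp_force: 45.0
```

```bash

python3 -m creep '[{"wx":0,"wy":0,"wz":0,"tx":0,"ty":0,"tz":0.3,"gripper":-1},{"wx":0,"wy":0,"wz":0,"tx":0,"ty":0,"tz":0.6,"gripper":-1},{"wx":0,"wy":0,"wz":0,"tx":0,"ty":0,"tz":0.6,"gripper":-1}]'
python3 -m creep '[{"wx":0,"wy":0,"wz":0,"tx":0,"ty":0,"tz":0.3,"gripper":-1},{"wx":0,"wy":0,"wz":0,"tx":0,"ty":0,"tz":0.6,"gripper":-1},{"wx":0,"wy":0,"wz":0,"tx":0,"ty":0,"tz":0.6,"gripper":-1}]'
```

```text
time_s: 15.13
tool_pos: [0.58, 0.2237, 0.1081]
tool_rot: [180.0, 0.0, 163.4]
force: [0.1, -0.1, 5.4]
grip_width: 0.027
grasp_force: 45.0
time_s: 15.38
tool_pos: [0.5801, 0.2237, 0.1081]
tool_rot: [180.0, 0.0, 163.4]
force: [-1.9, -0.2, 8.0]
grip_width: 0.027
grasp_force: 45.0
```

```bash

python3 -m creep '[{"wx":0,"wy":0,"wz":0,"tx":0,"ty":0,"tz":0.4,"gripper":-1},{"wx":0,"wy":0,"wz":0,"tx":0,"ty":0,"tz":0.8,"gripper":-1},{"wx":0,"wy":0,"wz":0,"tx":0,"ty":0,"tz":0.8,"gripper":-1},{"wx":0,"wy":0,"wz":0,"tx":0,"ty":0,"tz":0.8,"gripper":-1}]'
python3 -m creep '[{"wx":0,"wy":0,"wz":0,"tx":0,"ty":0,"tz":-0.8,"gripper":-1},{"wx":0,"wy":0,"wz":0,"tx":0,"ty":0,"tz":-1.6,"gripper":-1},{"wx":0,"wy":0,"wz":0,"tx":0,"ty":0,"tz":-2.4,"gripper":-1},{"wx":0,"wy":0,"wz":0,"tx":0,"ty":0,"tz":-2.4,"gripper":-1}]'
python3 -m creep '[{"wx":0,"wy":0,"wz":0,"tx":0,"ty":0,"tz":-0.4,"gripper":-1},{"wx":0,"wy":0,"wz":0,"tx":0,"ty":0,"tz":-0.8,"gripper":-1},{"wx":0,"wy":0,"wz":0,"tx":0,"ty":0,"tz":-1.2,"gripper":-1},{"wx":0,"wy":0,"wz":0,"tx":0,"ty":0,"tz":-1.2,"gripper":-1}]'
```

```text
time_s: 15.72
tool_pos: [0.5804, 0.2236, 0.1081]
tool_rot: [179.9, 0.1, 163.4]
force: [-2.4, -1.1, 10.6]
grip_width: 0.027
grasp_force: 45.0
time_s: 16.05
tool_pos: [0.5798, 0.2237, 0.1082]
tool_rot: [180.0, 0.0, 163.4]
force: [1.8, 0.9, 3.1]
grip_width: 0.0267
grasp_force: 45.0
time_s: 16.38
tool_pos: [0.5796, 0.2238, 0.1089]
tool_rot: [-180.0, -0.0, 163.4]
force: [2.3, 1.2, -3.2]
grip_width: 0.0268
grasp_force: 45.0
```

```bash

python3 -m creep '[{"wx":0,"wy":0,"wz":0,"tx":0,"ty":0,"tz":-0.3,"gripper":-1},{"wx":0,"wy":0,"wz":0,"tx":0,"ty":0,"tz":-0.6,"gripper":-1},{"wx":0,"wy":0,"wz":0,"tx":0,"ty":0,"tz":-0.6,"gripper":-1}]'
python3 -m creep '[{"wx":0,"wy":0,"wz":0,"tx":0,"ty":0,"tz":-0.3,"gripper":-1},{"wx":0,"wy":0,"wz":0,"tx":0,"ty":0,"tz":-0.6,"gripper":-1},{"wx":0,"wy":0,"wz":0,"tx":0,"ty":0,"tz":-0.6,"gripper":-1}]'
python3 -m creep '[{"wx":0,"wy":0,"wz":0,"tx":0,"ty":0,"tz":-0.3,"gripper":-1},{"wx":0,"wy":0,"wz":0,"tx":0,"ty":0,"tz":-0.6,"gripper":-1},{"wx":0,"wy":0,"wz":0,"tx":0,"ty":0,"tz":-0.6,"gripper":-1}]'
```

```text
time_s: 16.63
tool_pos: [0.5796, 0.2237, 0.11]
tool_rot: [-180.0, -0.0, 163.4]
force: [2.2, 0.5, -3.0]
grip_width: 0.0269
grasp_force: 45.0
time_s: 16.88
tool_pos: [0.5796, 0.2237, 0.1107]
tool_rot: [-180.0, -0.0, 163.4]
force: [1.9, 1.6, -2.3]
grip_width: 0.0272
grasp_force: 45.0
time_s: 17.13
tool_pos: [0.5797, 0.2237, 0.1114]
tool_rot: [180.0, -0.0, 163.4]
force: [0.8, 2.3, -1.8]
grip_width: 0.0268
grasp_force: 45.0
```

```bash

python3 -m creep '[{"wx":0,"wy":0,"wz":0,"tx":0,"ty":0,"tz":-0.3,"gripper":-1},{"wx":0,"wy":0,"wz":0,"tx":0,"ty":0,"tz":-0.6,"gripper":-1},{"wx":0,"wy":0,"wz":0,"tx":0,"ty":0,"tz":-0.6,"gripper":-1}]'
python3 -m creep '[{"wx":0,"wy":0,"wz":0,"tx":0,"ty":0,"tz":-0.3,"gripper":-1},{"wx":0,"wy":0,"wz":0,"tx":0,"ty":0,"tz":-0.6,"gripper":-1},{"wx":0,"wy":0,"wz":0,"tx":0,"ty":0,"tz":-0.6,"gripper":-1}]'
```

```text
time_s: 17.38
tool_pos: [0.5796, 0.2237, 0.1117]
tool_rot: [-180.0, -0.0, 163.4]
force: [1.7, 1.4, -3.4]
grip_width: 0.0267
grasp_force: 45.0
time_s: 17.63
tool_pos: [0.5795, 0.2237, 0.112]
tool_rot: [-180.0, -0.0, 163.4]
force: [2.8, 1.0, -6.5]
grip_width: 0.0271
grasp_force: 45.0
```

```bash

python3 -m creep '[{"wx":0,"wy":0,"wz":0,"tx":0,"ty":0,"tz":-0.3,"gripper":-1},{"wx":0,"wy":0,"wz":0,"tx":0,"ty":0,"tz":-0.6,"gripper":-1},{"wx":0,"wy":0,"wz":0,"tx":0,"ty":0,"tz":-0.6,"gripper":-1}]'
python3 -m creep '[{"wx":0,"wy":0,"wz":0,"tx":0,"ty":0,"tz":-0.3,"gripper":-1},{"wx":0,"wy":0,"wz":0,"tx":0,"ty":0,"tz":-0.5,"gripper":-1},{"wx":0,"wy":0,"wz":0,"tx":0,"ty":0,"tz":-0.5,"gripper":-1}]'
```

```text
time_s: 17.88
tool_pos: [0.5794, 0.2237, 0.1123]
tool_rot: [-180.0, -0.0, 163.4]
force: [2.9, 2.5, -9.5]
grip_width: 0.0269
grasp_force: 45.0
time_s: 18.13
tool_pos: [0.5793, 0.2237, 0.1126]
tool_rot: [-180.0, -0.0, 163.4]
force: [4.1, 3.2, -13.0]
grip_width: 0.027
grasp_force: 45.0
```

```bash

python3 -m creep '[{"wx":0,"wy":0,"wz":0,"tx":0,"ty":0,"tz":0,"gripper":-1},{"wx":0,"wy":0,"wz":0,"tx":0,"ty":0,"tz":0,"gripper":-1},{"wx":0,"wy":0,"wz":0,"tx":0,"ty":0,"tz":0,"gripper":-1}]'
```

```text
time_s: 18.38
tool_pos: [0.5794, 0.2237, 0.1126]
tool_rot: [-180.0, -0.0, 163.4]
force: [4.8, 2.4, -12.5]
grip_width: 0.0267
grasp_force: 45.0
```

```bash

python3 -m creep '[{"wx":0,"wy":0,"wz":0,"tx":0,"ty":0,"tz":-0.15,"gripper":-1},{"wx":0,"wy":0,"wz":0,"tx":0,"ty":0,"tz":-0.15,"gripper":-1},{"wx":0,"wy":0,"wz":0,"tx":0,"ty":0,"tz":-0.15,"gripper":-1},{"wx":0,"wy":0,"wz":0,"tx":0,"ty":0,"tz":-0.15,"gripper":-1},{"wx":0,"wy":0,"wz":0,"tx":0,"ty":0,"tz":-0.15,"gripper":-1}]'
for i in 1 2 3; do python3 -m creep '[{"wx":0,"wy":0,"wz":0,"tx":0,"ty":0,"tz":0,"gripper":-1},{"wx":0,"wy":0,"wz":0,"tx":0,"ty":0,"tz":0,"gripper":-1},{"wx":0,"wy":0,"wz":0,"tx":0,"ty":0,"tz":0,"gripper":-1},{"wx":0,"wy":0,"wz":0,"tx":0,"ty":0,"tz":0,"gripper":-1},{"wx":0,"wy":0,"wz":0,"tx":0,"ty":0,"tz":0,"gripper":-1}]'; done
```

```text
time_s: 18.8
tool_pos: [0.5793, 0.2237, 0.1126]
tool_rot: [-180.0, -0.0, 163.4]
force: [3.7, 2.5, -13.6]
grip_width: 0.0267
grasp_force: 45.0
time_s: 19.22
tool_pos: [0.5793, 0.2237, 0.1126]
tool_rot: [-180.0, -0.0, 163.4]
force: [4.9, 2.4, -13.8]
grip_width: 0.0269
grasp_force: 45.0
time_s: 19.63
tool_pos: [0.5793, 0.2237, 0.1126]
tool_rot: [-180.0, -0.0, 163.4]
force: [4.4, 2.5, -13.3]
grip_width: 0.0269
grasp_force: 45.0
time_s: 20.05
tool_pos: [0.5793, 0.2237, 0.1126]
tool_rot: [-180.0, -0.0, 163.4]
force: [4.1, 2.5, -13.7]
grip_width: 0.027
grasp_force: 45.0
```

The pull held at about 13.6 N for over 1.5 s. Now I push the plug back home and let go.

```bash

python3 -m creep '[{"wx":0,"wy":0,"wz":0,"tx":0,"ty":0,"tz":0.6,"gripper":-1},{"wx":0,"wy":0,"wz":0,"tx":0,"ty":0,"tz":1.2,"gripper":-1},{"wx":0,"wy":0,"wz":0,"tx":0,"ty":0,"tz":1.8,"gripper":-1},{"wx":0,"wy":0,"wz":0,"tx":0,"ty":0,"tz":2.4,"gripper":-1},{"wx":0,"wy":0,"wz":0,"tx":0,"ty":0,"tz":3,"gripper":-1}]'
python3 -m creep '[{"wx":0,"wy":0,"wz":0,"tx":0,"ty":0,"tz":0.6,"gripper":-1},{"wx":0,"wy":0,"wz":0,"tx":0,"ty":0,"tz":1.2,"gripper":-1},{"wx":0,"wy":0,"wz":0,"tx":0,"ty":0,"tz":1.8,"gripper":-1},{"wx":0,"wy":0,"wz":0,"tx":0,"ty":0,"tz":2.4,"gripper":-1},{"wx":0,"wy":0,"wz":0,"tx":0,"ty":0,"tz":3,"gripper":-1}]'
python3 -m creep '[{"wx":0,"wy":0,"wz":0,"tx":0,"ty":0,"tz":0.5,"gripper":-1},{"wx":0,"wy":0,"wz":0,"tx":0,"ty":0,"tz":1,"gripper":-1},{"wx":0,"wy":0,"wz":0,"tx":0,"ty":0,"tz":1,"gripper":-1},{"wx":0,"wy":0,"wz":0,"tx":0,"ty":0,"tz":1,"gripper":-1}]'
```

```text
time_s: 20.47
tool_pos: [0.5798, 0.2236, 0.1117]
tool_rot: [180.0, 0.0, 163.4]
force: [-0.9, 0.8, -1.1]
grip_width: 0.027
grasp_force: 45.0
time_s: 20.88
tool_pos: [0.58, 0.2236, 0.1082]
tool_rot: [180.0, 0.0, 163.4]
force: [-0.1, -0.3, 4.6]
grip_width: 0.0268
grasp_force: 45.0
time_s: 21.22
tool_pos: [0.5803, 0.2236, 0.1081]
tool_rot: [180.0, 0.1, 163.4]
force: [-1.0, -1.1, 6.5]
grip_width: 0.0269
grasp_force: 45.0
```

```bash

python3 -m creep '[{"wx":0,"wy":0,"wz":0,"tx":0,"ty":0,"tz":-0.5,"gripper":-1},{"wx":0,"wy":0,"wz":0,"tx":0,"ty":0,"tz":-1,"gripper":-1},{"wx":0,"wy":0,"wz":0,"tx":0,"ty":0,"tz":-1,"gripper":-1}]' 10
python3 -m creep '[{"wx":0,"wy":0,"wz":0,"tx":0,"ty":0,"tz":0,"gripper":-0.3},{"wx":0,"wy":0,"wz":0,"tx":0,"ty":0,"tz":0,"gripper":0},{"wx":0,"wy":0,"wz":0,"tx":0,"ty":0,"tz":0,"gripper":0.2},{"wx":0,"wy":0,"wz":0,"tx":0,"ty":0,"tz":0,"gripper":0.2},{"wx":0,"wy":0,"wz":0,"tx":0,"ty":0,"tz":0,"gripper":0.2}]'
python3 -m creep '[{"wx":0,"wy":0,"wz":0,"tx":0,"ty":0,"tz":0,"gripper":0.2},{"wx":0,"wy":0,"wz":0,"tx":0,"ty":0,"tz":-5,"gripper":0.2},{"wx":0,"wy":0,"wz":0,"tx":0,"ty":0,"tz":-15,"gripper":0.2},{"wx":0,"wy":0,"wz":0,"tx":0,"ty":0,"tz":-35,"gripper":0.2},{"wx":0,"wy":0,"wz":0,"tx":0,"ty":0,"tz":-60,"gripper":0.2}]'
python3 -m creep '[{"wx":0,"wy":0,"wz":0,"tx":0,"ty":0,"tz":-25,"gripper":0.2},{"wx":0,"wy":0,"wz":0,"tx":0,"ty":0,"tz":-50,"gripper":0.2},{"wx":0,"wy":0,"wz":0,"tx":0,"ty":0,"tz":-60,"gripper":0.2},{"wx":0,"wy":0,"wz":0,"tx":0,"ty":0,"tz":-60,"gripper":0.2},{"wx":0,"wy":0,"wz":0,"tx":0,"ty":0,"tz":-60,"gripper":0.2}]'
python3 - <<'E'
from h import *
p,d,P=cloud("scene")
for n,xy in (("plug",(.5797,.2235)),("b",(.583,.1286)),("c",(.587,.0337))):
    q=near(P,d,xy,.02,.12,.155); zt=np.percentile(q[:,2],90); t=q[q[:,2]>zt-.005]; print(n,zt.round(4),t.mean(0).round(4))
cv2.imwrite("pics/end.png",p[:,:,::-1])
E
```

```text
time_s: 21.47
tool_pos: [0.5801, 0.2238, 0.108]
tool_rot: [180.0, 0.0, 163.4]
force: [-0.2, 0.6, 1.9]
grip_width: 0.0276
grasp_force: 10.0
time_s: 21.88
tool_pos: [0.5795, 0.2236, 0.1074]
tool_rot: [-180.0, -0.0, 163.4]
force: [0.3, -0.1, 0.0]
grip_width: 0.0478
grasp_force: 0.0
time_s: 22.3
tool_pos: [0.5788, 0.2233, 0.1677]
tool_rot: [-179.9, -0.1, 163.4]
force: [0.1, -0.4, 0.2]
grip_width: 0.0523
grasp_force: 0.0
time_s: 22.72
tool_pos: [0.5798, 0.2237, 0.2278]
tool_rot: [180.0, 0.0, 163.4]
force: [-1.3, 0.5, -0.6]
grip_width: 0.0523
grasp_force: 0.0
plug 0.1423 [0.5811 0.2202 0.141 ]
b 0.142 [0.5855 0.1261 0.1406]
c 0.1421 [0.5878 0.0315 0.1412]
```

View pics/end.png

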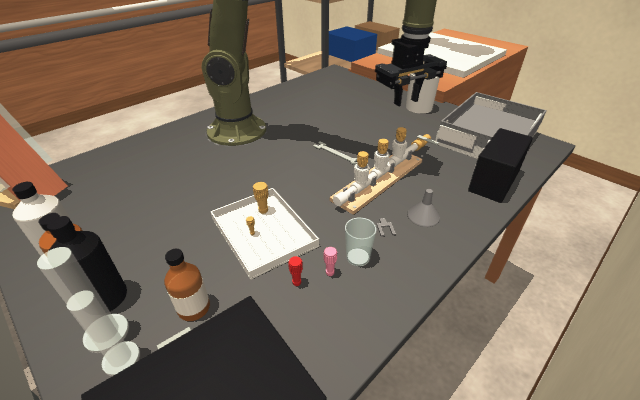

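The plug sits in the outlet at (401,135), level with its neighbours (142 mm), and everything else is where it was. The gripper is clear, so I'm handing in.

```bash
python3 -c "
from cell import env
print(env.sign_off())"
```

```text
the job is handed in; nothing more can be done
None
```

The medium brass plug is seated upright in the open outlet with its head level with its neighbours; it held a steady upward pull of about 13 N for over a second, peaking at 13.8 N in the readings, then was pushed back home and released, and the job was handed in about 23 s into the run.

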